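# Weigh out a batch of candle wax and stamp its card

## Robot

A 7-joint arm with a two-finger parallel gripper is mounted at the origin on the work surface. World frame = base frame: x ahead of the robot, y to its left, z up, the work surface at z = 0. Lengths are in m, angles in rad, forces in N, time in s.
With the tool pointing down it reaches from about 0.425 to 0.875 m from the base axis. Payload 9.9 kg.
Tool frame: the origin (TCP) lies between the finger pads; the fingertips stand 14 mm ahead of it and the grasp point (between the pads) lies 5 mm behind it; z points along the fingers, y is the direction in which the jaws open and shut (so a half turn about z gives the same grasp; the last joint's range is limited). The gripper opens to 85 mm and grips with 20 to 120 N. Pads are 22 mm wide; open, the fingers measure 114 mm over their backs; the gripper's body (76 mm by 85 mm) begins 54 mm behind the grasp point. The pads swing forward as they close: fully open they stand 13 mm farther back than shut.
Start: joints at [1.154, 0.576, 0.025, 1.437, -0.015, 1.129, -0.057], TCP at [0.221, -0.638, 0.213] pointing down, gripper open.
Joint ranges: [-2.76, 2.76], [-0.34, 2.15], [-1.52, 1.57], [0.19, 2.46], [-1.09, 4.23], [0.17, 1.99], [-2.82, 2.82]. Speed limits (rad/s): [2.22, 2.22, 3.01, 3.01, 3.14, 3.14, 3.14].

## Interface

Orientations are given as [roll, pitch, yaw] about the fixed x, y, z axes, in that order (R = Rz(yaw) Ry(pitch) Rx(roll)).
In Python, from cell import manip, grab_frame, cut_out, landmark_of gives the robot as it stands. The module is installed in compiled form; this text tells all that it offers. Calls block until the motion is done:
- manip.move_pose(position, orientation): joint-space move of the TCP to a pose.
- manip.move_straight(position, v=0.15, orientation=None, f_stop=None): straight line of the TCP; orientation=None keeps the orientation; v is the mean speed in m/s. With f_stop (N) it stops when the force on the tool has changed by that much, and returns True; else False.
- manip.set_joints(angles): joint-space move.
- manip.command_gripper(opening): finger opening in m; the grip force is fixed at half the most; returns when the fingers have stopped.
- manip.hold(seconds).
- manip.solve_ik(position, orientation): joint angles nearest the present ones, or None.
- grab_frame(name): name is "scene" or "top"; returns a dict with "color" (480x640x3 uint8, red, green, blue), "fx", "fy", "cx", "cy" (pixels), "R" (3x3) and "t" (3): a world point X has camera coordinates R X + t. Camera axes: x right, y down, z forward; pixel columns grow to the right and rows downward; lengths in m; the calibration is good to about 2 mm. A picture is of the moment at which its call begins. There is no depth.
A pose or a line that the arm cannot do raises manip.Unreachable and nothing moves.
- manip.finish_job(): hands the job in, once; it reports no verdict.
Trained networks look in the newest picture that a camera, given by its name, has taken for a name from the list of things; names that differ only in an ending like _2 or _b are one class to them, and where a whole thing is asked for, a point or a joint stands for the part that bears it (a point fixed in the world has none). Each returns a list of dicts, best first, with "score" (0 to 1); they miss things now and then, are a little off and sometimes report something else, mostly with a low value. They report only what shows in the picture. A call takes as long as a camera call.
- cut_out(thing, camera): "mask" (480x640 bool, what is visible of it) and "pixel" ([column, row] in pixels, amid what is visible of it).
- landmark_of(thing, camera): "pixel" ([column, row] in pixels: a listed point, or the origin of a listed thing).
Readings, each from a call of its own:
- manip.read_time(): time.
- manip.read_qpos(): joint angles.
- manip.read_qd(): joint speeds.
- manip.read_joint_efforts(): joint torques, N m.
- manip.read_ee_pos(): TCP position.
- manip.read_eef_rot(): TCP orientation.
- manip.read_force(): force on the tool from outside, world axes, zero at the start.
- manip.read_wrist_torque(): the same for the moment, N m.
- manip.read_grip_width(): finger opening in m.
Only numpy, scipy, OpenCV 4.12 (cv2) and the standard library are available. Lean on these libraries where they do the work, as an engineer would, in place of code of your own. Each camera call takes 0.05 s, during which the arm holds its last target. There are 200 camera calls.

## Task

Clear the green offcut out of the scale's tray into the teal scrap tub, then weigh out the orange wax: add hearts and, to trim, pucks from the board to the tray one by one until the pointer stands in the green band. When the weight is right, stamp the batch card: set the stamp upright and square inside the blue printed box and press its cap right down to the stop, then stand it back on its cork coaster. Leave the mould, the jar and the brush where they are.

Things in the scene. Friction and masses are not known exactly. Their poses are not given: they have to be found in the camera images.
- scale: White mechanical dial scale, fixed to the bench where it stands (position and yaw vary), about 340 mm long and 75 mm high. Origin: on the bench under the centre of the weighing tray. Its +y axis points from the tray to the dial, whose centre is 172 mm from the tray's centre; at yaw 0 that is to the robot's left.
- tray_in (a point): Centre of the floor of the scale's steel tray (moves with the tray), 62 mm above the bench when empty. The tray is open on top, inner floor 168 mm along the scale's x and 188 mm along its y, rim 11 mm above the floor, rim 3 mm thick. It stands on a spring and sinks 0.04 mm per gram (10 mm at 250 g), bottoming at 11.6 mm.
- dial (a joint): Angle of the red pointer, geared to the tray: 0 rad empty, 0.02094 rad per gram (300 degrees for 250 g), growing clockwise seen from above. Marks every 10 g, long ones every 50 g; zero is 30 degrees clockwise of the dial's -x direction. Green band: 120 g (2.513 rad) to 140 g (2.932 rad), at the dial's +x side. It settles about 0.5 s after a load is let go.
- board: White turning-out board, fixed, 270 x 300 mm (x, y), 12 mm thick, on which the wax pieces lie. Origin at the centre of its underside.
- offcut: Dark green lump of wax left in the scale's tray: 46 x 24 mm (its x, y), about 18 mm high, 16 g. Origin at the centre of its underside.
- tub: Teal round scrap tub, fixed, open on top: 112 mm across at the rim, 88 mm at the foot, 46 mm high, wall 3 mm, floor 4 mm. Origin at the centre of its underside.
- card: Cream batch card lying on the bench, fixed, 130 x 90 mm (its x, y), 1.5 mm thick, with a blue printed box outline of 88 x 70 mm for the stamp. Origin at the centre of its underside.
- card_box (a point): Centre of the blue printed box on the card's upper face; the box's long side (88 mm) lies along the card's x axis. It is 15 mm along x from the card's centre.
- coaster: Round cork coaster, fixed, 110 mm across, 5 mm thick: the stamp's place. Origin at the centre of its underside.
- stamp: Self-inking hand stamp, 0.15 kg, 105 mm tall: black foot 66 x 46 mm (its x, y), 9 mm high, grey body 52 x 34 mm up to 73 mm, and a blue sprung cap over it. Origin at the centre of the underside of the foot.
- stamp_grip (a point): Point on the stamp's axis inside the blue cap, 37 mm above the cap's lower edge and 20 mm below its top (85 mm above the foot's underside with the cap up; it goes down with the cap). The cap is 58 x 40 mm (stamp's x, y) and 57 mm high; it can be held across its 40 mm width.
- stamp_cap (a joint): How far the stamp's cap is pushed down on its spring: 0 up, 0.018 m at its stop. It takes about 3 N to start and 7 N to hold at the stop; the cap comes up again by itself.
- mould: Bystander: red silicone heart mould, 120 x 220 x 30 mm, lying beyond the board. Origin at the centre of its underside.
- jar: Bystander: candle jar with a brass lid, 72 mm across, 89 mm tall. Origin at the centre of its underside.
- brush: Bystander: paintbrush lying on the bench, about 200 mm long. Origin on the bench under its middle.
- heart0: Orange wax heart, about 30 g (27 to 34.5 g, cast by hand), 24 mm thick, 48 mm across its two lobes (its y axis) and 44 mm long. Origin on the underside midway between the two lobes' centres; the point lies 30 mm along -x, the lobes end 14 mm along +x. It can be held across the lobes. May be absent.
- heart1: Orange wax heart, about 30 g (27 to 34.5 g, cast by hand), 24 mm thick, 48 mm across its two lobes (its y axis) and 44 mm long. Origin on the underside midway between the two lobes' centres; the point lies 30 mm along -x, the lobes end 14 mm along +x. It can be held across the lobes. May be absent.
- heart2: Orange wax heart, about 30 g (27 to 34.5 g, cast by hand), 24 mm thick, 48 mm across its two lobes (its y axis) and 44 mm long. Origin on the underside midway between the two lobes' centres; the point lies 30 mm along -x, the lobes end 14 mm along +x. It can be held across the lobes. May be absent.
- heart3: Orange wax heart, about 30 g (27 to 34.5 g, cast by hand), 24 mm thick, 48 mm across its two lobes (its y axis) and 44 mm long. Origin on the underside midway between the two lobes' centres; the point lies 30 mm along -x, the lobes end 14 mm along +x. It can be held across the lobes. May be absent.
- puck0: Pale orange round wax puck, about 12 g (10.5 to 13.8 g), 29 mm across, 20 mm thick. Origin at the centre of its underside. May be absent.
- puck1: Pale orange round wax puck, about 12 g (10.5 to 13.8 g), 29 mm across, 20 mm thick. Origin at the centre of its underside. May be absent.
- puck2: Pale orange round wax puck, about 12 g (10.5 to 13.8 g), 29 mm across, 20 mm thick. Origin at the centre of its underside. May be absent.
- puck3: Pale orange round wax puck, about 12 g (10.5 to 13.8 g), 29 mm across, 20 mm thick. Origin at the centre of its underside. May be absent.
- puck4: Pale orange round wax puck, about 12 g (10.5 to 13.8 g), 29 mm across, 20 mm thick. Origin at the centre of its underside. May be absent.

How it is judged:
On the way, in this order (a step that is already met when the one before it is completed fails the run):
1. the green offcut lies in the scrap tub (horizontal distance between offcut and tub below 0.046 m and height (world z) of offcut below 0.04 m and contact force between the fingers and offcut below 0.05 N), for 0.2 s.
2. the pointer rests in the green band (120 to 140 g) with the hand off the tray (horizontal distance between offcut and tub below 0.046 m and height (world z) of offcut below 0.04 m and value of joint dial between 2.513 and 2.932 rad and velocity of joint dial between -0.1 and 0.1 rad/s and contact force between each of the arm, the fingers and scale below 0.1 N), for 0.6 s.
3. the stamp stands on the card, its foot inside the printed box and square with it, and its cap is pressed to the stop (value of joint stamp_cap above 0.016 m and x of stamp in the frame of card_box between -0.012 and 0.012 m and y of stamp in the frame of card_box between -0.012 and 0.012 m and z of stamp in the frame of card_box below 0.004 m and angle between stamp's own z axis and vertical below 0.1 rad and angle between the x axis of stamp and the x axis of card, either way round below 0.2 rad), for 0.1 s.
At the end, for the whole second after the job is handed in: Offcut in the tub; pointer at rest in the green band (2.513 to 2.932 rad); the stamp, pressed to its stop on the card within 12 mm of the box centre each way and 0.2 rad of square, stands upright on the coaster within 22 mm of its centre, cap up (horizontal distance between offcut and tub below 0.046 m and height (world z) of offcut below 0.04 m and value of joint dial between 2.513 and 2.932 rad and velocity of joint dial between -0.1 and 0.1 rad/s and horizontal distance between stamp and coaster below 0.022 m and angle between stamp's own z axis and vertical below 0.1 rad and height (world z) of stamp below 0.009 m and value of joint stamp_cap below 0.002 m and linear speed of stamp below 0.02 m/s); the robot touches nothing.
It fails at once if the mould, the jar or the brush is shifted by more than 20 mm (distance of any of mould, jar, brush from where it was at the start of the episode above 0.02 m).
Of heart0, heart1, heart2, heart3 only 3 to 4 are there at a start; the rules pass over those that are not, and their reading is None.
Of puck0, puck1, puck2, puck3, puck4 only 4 to 5 are there at a start; the rules pass over those that are not, and their reading is None.
At some moment in a run one of heart0, heart1, heart2, heart3, puck0, puck1, puck2, puck3, puck4 may be knocked a few centimetres aside while the robot is not near it.
Once in a run the grip may slacken for a moment while it holds something.
It also fails if it takes over 210 s, if anything falls off the work surface, if the arm or the gripper's body presses on something with over 40 N, if the wrist force passes 120 N, or if a joint passes its speed limit or range.

## Working session

There is one attempt and no reset: what is moved stays moved. The work goes in short steps, each a Python script; the robot and the scene stay as the last script left them, time stands still between calls to the robot, and variables do not carry over. Pictures are saved under pics/ and viewed, about 12 in all and at most 16, crops included, and the job is handed in when it is done.

```bash
mkdir -p pics; cat > h.py <<'E'
import numpy as np, cv2
from cell import manip, grab_frame, cut_out, landmark_of
def ray(f,px,z):
    d=np.array([(px[0]-f["cx"])/f["fx"],(px[1]-f["cy"])/f["fy"],1.0])
    R=np.array(f["R"]);t=np.array(f["t"]);c=-R.T@t;w=R.T@d
    return c+w*(z-c[2])/w[2]
def proj(f,X):
    p=np.array(f["R"])@np.array(X)+np.array(f["t"]);return np.array([f["fx"]*p[0]/p[2]+f["cx"],f["fy"]*p[1]/p[2]+f["cy"]])
def save(f,n,crop=None,s=1):
    im=f["color"][:,:,::-1]
    if crop: im=im[crop[1]:crop[3],crop[0]:crop[2]]
    if s!=1: im=cv2.resize(im,None,fx=s,fy=s,interpolation=cv2.INTER_CUBIC)
    cv2.imwrite("pics/"+n+".png",im)
E
python3 - <<'E'
from h import *
for c in ("top","scene"):
    f=grab_frame(c); save(f,c+"0")
    R=np.array(f["R"]);print(c,f["fx"],-R.T@np.array(f["t"]))
    for n,z in dict(scale=0,tray_in=.062,board=0,offcut=.062,tub=0,card=0,card_box=.0015,coaster=0,stamp=.005,stamp_grip=.09,mould=0,jar=0,brush=0,heart0=.012,puck0=.012).items():
        for r in landmark_of(n,c):
            if r["score"]>.3: print(n,round(r["score"],2),np.round(r["pixel"]),np.round(ray(f,r["pixel"],z)[:2],4))
E
```

```text
top 621.9879792575891 [0.44761527 0.0344313  1.37532466]
scale 0.91 [196. 288.] [0.5164 0.2836]
tray_in 0.93 [190. 287.] [0.5161 0.2844]
tray_in 0.71 [452. 245.] [ 0.6233 -0.2673]
board 0.78 [332. 279.] [ 0.5464 -0.0136]
board 0.71 [513. 311.] [ 0.4875 -0.4162]
offcut 0.62 [374. 272.] [ 0.559  -0.0998]
offcut 0.49 [193. 280.] [0.5318 0.2793]
tub 0.9 [438. 321.] [ 0.4614 -0.251 ]
tub 0.71 [444. 254.] [ 0.6099 -0.2643]
tub 0.6 [197. 290.] [0.5121 0.2811]
card 0.82 [516. 312.] [ 0.4857 -0.4239]
card_box 0.63 [516. 305.] [ 0.501  -0.4221]
card_box 0.63 [332. 318.] [ 0.4609 -0.0176]
card_box 0.57 [446. 253.] [ 0.6112 -0.2669]
coaster 0.94 [445. 257.] [ 0.6025 -0.2652]
stamp 0.94 [448. 253.] [ 0.6127 -0.2704]
stamp 0.47 [329. 316.] [ 0.4657 -0.0107]
stamp_grip 0.59 [450. 244.] [ 0.6213 -0.2557]
mould 0.66 [448. 248.] [ 0.6245 -0.2717]
mould 0.6 [328. 170.] [0.7928 0.0017]
jar 0.72 [431. 187.] [ 0.7623 -0.2337]
brush 0.78 [212. 172.] [0.7803 0.2624]
heart0 0.87 [284. 238.] [0.6338 0.0947]
heart0 0.68 [513. 303.] [ 0.5054 -0.4125]
heart0 0.57 [292. 279.] [0.5422 0.0744]
heart0 0.55 [375. 314
[... 635 characters left out ...]
6081 -0.2737]
coaster 0.39 [245. 204.] [ 0.4552 -0.2451]
stamp 0.8 [214. 238.] [ 0.623  -0.2715]
stamp 0.74 [272. 234.] [ 0.5563 -0.1245]
stamp_grip 0.6 [215. 214.] [ 0.615  -0.2617]
mould 0.77 [288. 309.] [0.7956 0.0027]
mould 0.6 [285. 214.] [ 0.4612 -0.1185]
jar 0.89 [208. 280.] [ 0.7669 -0.2248]
jar 0.7 [274. 235.] [ 0.555  -0.1192]
brush 0.59 [390. 328.] [0.7766 0.2587]
heart0 0.78 [341. 267.] [0.6272 0.0958]
heart0 0.75 [284. 213.] [ 0.4707 -0.1166]
heart0 0.61 [341. 245.] [0.5472 0.0748]
puck0 0.57 [321. 215.] [ 0.4461 -0.0139]
puck0 0.56 [310. 236.] [ 0.5401 -0.0159]
puck0 0.54 [274. 233.] [ 0.5598 -0.1165]
puck0 0.51 [350. 221.] [0.4437 0.0735]
puck0 0.49 [422. 242.] [0.4668 0.2848]
```

View pics/top0.png

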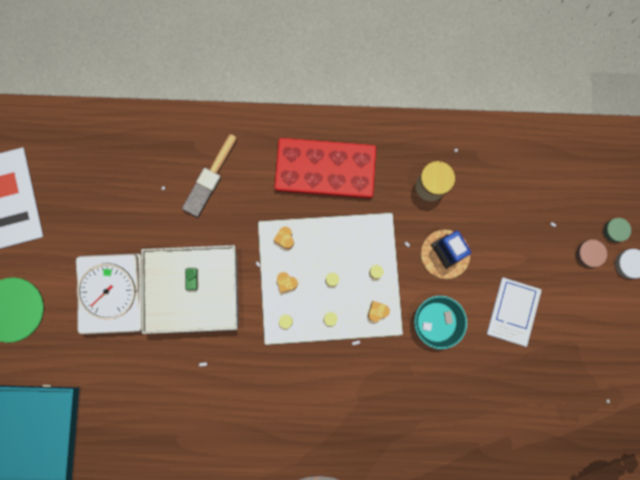

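View pics/scene0.png

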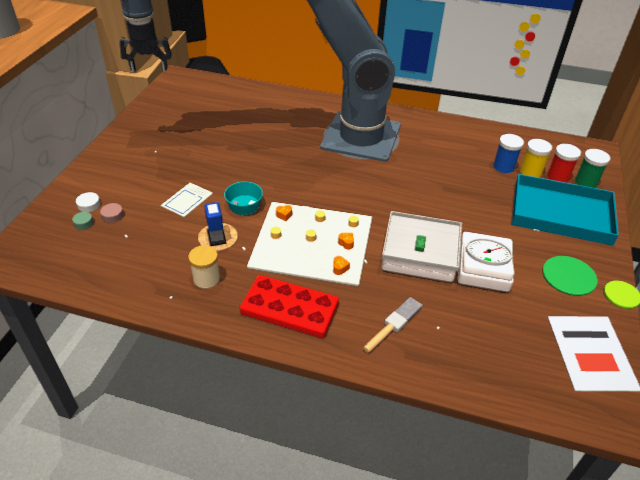

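Top view: there are 3 hearts at (285,238), (287,282) and (378,312), and 4 pucks at (376,272), (332,279), (286,322) and (330,319). The offcut is at (192,279), the tub at (440,322), the stamp on its coaster at (452,248) and the card at (515,312). The scene view agrees. Next I fit silhouettes in both cameras.

```bash
cat >> h.py <<'E'
from scipy.optimize import minimize
def box(a,b,z0,z1): return np.array([[x,y,z] for x in(-a/2,a/2) for y in(-b/2,b/2) for z in(z0,z1)])
def disc(r0,z0,r1,z1):
    t=np.linspace(0,2*np.pi,40,endpoint=False)
    return np.vstack([np.c_[r*np.cos(t),r*np.sin(t),0*t+z] for r,z in((r0,z0),(r1,z1))])
def heartpts(z0,z1):
    t=np.linspace(0,2*np.pi,40,endpoint=False)
    p=np.vstack([np.c_[14*np.cos(t),s*10+14*np.sin(t)] for s in(1,-1)]+[[[-30,0]]])/1000
    return np.vstack([np.c_[p,0*p[:,0]+z] for z in(z0,z1)])
def place(P,q):
    c,s=np.cos(q[2]),np.sin(q[2]);return np.c_[P[:,0]*c-P[:,1]*s+q[0],P[:,0]*s+P[:,1]*c+q[1],P[:,2]]
def hsvmask(f,c,r,lo,hi):
    """hull (px) of the coloured blob nearest pixel c within radius r"""
    x0,y0=max(int(c[0]-r),0),max(int(c[1]-r),0)
    im=cv2.resize(f["color"][y0:int(c[1]+r),x0:int(c[0]+r)],None,fx=4,fy=4,interpolation=cv2.INTER_CUBIC)
    m=cv2.inRange(cv2.cvtColor(im,cv2.COLOR_RGB2HSV),np.array(lo),np.array(hi))
    cs,_=cv2.findContours(m,cv2.RETR_EXTERNAL,cv2.CHAIN_APPROX_NONE)
    cs=[k for k in cs if cv2.contourArea(k)>300]
    if not cs: return None
    ctr=(np.array(c)-[x0,y0])*4
    k=min(cs,key=lambda k:max(0,-cv2.pointPolygonTest(k,(float(ctr[0]),float(ctr[1])),True)))
    h=cv2.convexHull(k)[:,0,:].astype(float)
    return (h+.5)/4-.5+[x0,y0]
def netmask(thing,cam,near=None):
    rs=cut_out(thing,cam)
    if near is not None: rs=[r for r in rs if np.hypot(*(np.array(r["pixel"])-near))<40]
    if not rs: return None
    m=rs[0]["mask"].astype(np.uint8);p=np.argwhere(m)[:,::-1].astype(np.float32)
    return cv2.convexHull(p)[:,0,:].astype(float)
def fit(P,obs,q0,yaws=(0,)):
    """P model points, obs list of (frame,hull). returns best q,[x,y,yaw], mean IoU"""
    def cost(q):
        c=0
        for f,h in obs:
            W=place(P,q)
            m=cv2.convexHull(np.array([proj(f,X) for X in W],np.float32));hh=h.astype(np.float32)[:,None]
            a,_=cv2.intersectConvexConvex(m,hh);u=cv2.contourArea(m)+cv2.contourArea(hh)-a
            c-=a/u
        return c/len(obs)
    best=None
    for y in yaws:
        q=np.array([q0[0],q0[1],y])
        r=minimize(cost,q,method="Nelder-Mead",options=dict(initial_simplex=np.array([q,q+[.01,0,0],q+[0,.01,0],q+[0,0,.25]]),maxiter=120,xatol=1e-4,fatol=1e-4))
        if best is None or r.fun<best.fun: best=r
    return np.round(best.x,4),round(-best.fun,3)
E
cat > m.py <<'E'
from h import *
Y8=np.arange(8)*np.pi/4; Y4=np.arange(4)*np.pi/4
F={c:grab_frame(c) for c in("top","scene")}
def go(name,P,q0,zc,lo,hi,r,yaws,cams=("top","scene")):
    for cs in [cams]+[(c,) for c in cams]*(len(cams)>1):
        obs=[]
        for c in cs:
            h=hsvmask(F[c],proj(F[c],[*q0,zc]),r,lo,hi)
            if h is not None: obs.append((F[c],h))
        print(name,cs,*fit(P,obs,q0,yaws) if obs else None)
for i,q in enumerate([(.6338,.0947),(.5422,.0744),(.4722,-.1106)]): go(f"heart{i}",heartpts(.012,.036),q,.024,(5,120,90),(25,255,255),25,Y8)
for i,q in enumerate([(.5593,-.1048),(.5501,-.0139),(.4579,.0838),(.4608,-.0067)]): go(f"puck{i}",disc(.0145,.012,.0145,.032),q,.022,(15,60,100),(38,255,255),20,(0,))
go("offcut",box(.046,.024,.0614,.079),(.53,.28),.07,(45,80,20),(90,255,255),25,Y4)
go("cap",box(.058,.04,.053,.110),(.613,-.265),.09,(105,110,40),(130,255,255),35,Y4)
for n,P,q in[("tub",disc(.044,0,.056,.046),(.456,-.251)),("card",box(.13,.09,0,.0015),(.485,-.42)),("coaster",disc(.055,0,.055,.005),(.605,-.268))]:
    for c in F:
        h=netmask(n,c,proj(F[c],[*q,0]))
        if h is not None: print(n,c,*fit(P,[(F[c],h)],q,Y4 if n=="card" else(0,)))
f=F["top"]
for n,z in(("tray_in",.0614),("dial",.075)):
    for r in landmark_of(n,"top")+cut_out(n,"top"): print(n,r["score"],np.round(r["pixel"]),ray(f,r["pixel"],z))
print([np.round(ray(f,p,.072),4) for p in((141,249),(236,246),(237,331),(142,333))])
im=f["color"]; save(f,"crop0",(60,230,260,350),4)
E
python3 m.py
```

```text
heart0 ('top', 'scene') [0.6324 0.0886 4.9377] 0.856
heart0 ('top',) [0.6305 0.0884 4.9257] 0.781
heart0 ('scene',) [0.6324 0.0886 4.9377] 0.931
heart1 ('top', 'scene') [0.5385 0.0835 5.6905] 0.86
heart1 ('top',) [ 0.5382  0.0859 -0.2537] 0.787
heart1 ('scene',) [ 0.5385  0.0835 -0.5951] 0.934
heart2 ('top', 'scene') [ 0.4759 -0.1173  3.7469] 0.854
heart2 ('top',) [ 0.4739 -0.1146  3.4224] 0.785
heart2 ('scene',) [ 0.4758 -0.1173  3.745 ] 0.925
puck0 ('top', 'scene') [ 0.5641 -0.1101  0.05  ] 0.899
puck0 ('top',) [ 0.563  -0.1081  0.2099] 0.875
puck0 ('scene',) [ 0.5649 -0.1103  0.2011] 0.966
puck1 ('top', 'scene') [ 0.5446 -0.0142  0.2782] 0.904
puck1 ('top',) [ 0.5435 -0.0128  0.2706] 0.881
puck1 ('scene',) [ 0.5455 -0.0147  0.2832] 0.971
puck2 ('top', 'scene') [0.4512 0.0835 0.0296] 0.916
puck2 ('top',) [0.4504 0.0835 0.3513] 0.89
puck2 ('scene',) [0.4519 0.0834 0.1671] 0.968
puck3 ('top', 'scene') [ 0.4598 -0.0127  0.1314] 0.906
puck3 ('top',) [ 0.4594 -0.0111  0.1746] 0.884
puck3 ('scene',) [ 0.4605 -0.013  -0.0811] 0.969
offcut ('top', 'scene') [0.5303 0.2816 3.161 ] 0.739
offc
[... 319 characters left out ...]
top [ 0.4887 -0.4188 -0.2712] 0.979
card scene [ 0.4878 -0.4184 -0.2712] 0.952
coaster top [ 0.6111 -0.2661 -0.0548] 0.874
coaster scene [ 0.6094 -0.2671  0.0984] 0.91
tray_in 0.92 [189. 289.] [0.51124922 0.28676965 0.0614    ]
tray_in 0.54 [429. 185.] [ 0.75204272 -0.21666952  0.0614    ]
tray_in 0.72 [191. 289.] [0.51115355 0.28299915 0.0614    ]Traceback (most recent call last):
  File "m.py", line 21, in <module>
    for r in landmark_of(n,"top")+cut_out(n,"top"): print(n,r["score"],np.round(r["pixel"]),ray(f,r["pixel"],z))
             ~~~~~~~~~~~^^^^^^^^^
ValueError: it knows: board, brush, card, card_box, coaster, heart, jar, mould, offcut, puck, scale, stamp, stamp_grip, tray_in, tub
```

```bash
python3 - <<'E'
from h import *
f=grab_frame("top"); g=grab_frame("scene")
c=[ray(f,p,.072) for p in((141,249),(236,246),(237,331),(142,333))]
print(np.round(c,4),np.mean(c,0)); d=ray(f,(107,291),.07); print("dial",d)
def crop(f,x0,y0,x1,y1): return cv2.resize(f["color"][y0:y1,x0:x1,::-1],(400,300),interpolation=cv2.INTER_CUBIC)
a=np.vstack([np.hstack([crop(f,260,215,356,287),crop(f,330,265,410,325)]),np.hstack([crop(f,70,240,150,300),crop(f,420,220,484,268)])])
cv2.imwrite("pics/crops.png",a)
E
```

```text
[[0.5919 0.3903 0.072 ]
 [0.6045 0.1921 0.072 ]
 [0.4279 0.1814 0.072 ]
 [0.4183 0.376  0.072 ]] [0.5106411  0.28496156 0.072     ]
dial [0.50218982 0.45484493 0.07      ]
```

View pics/crops.png

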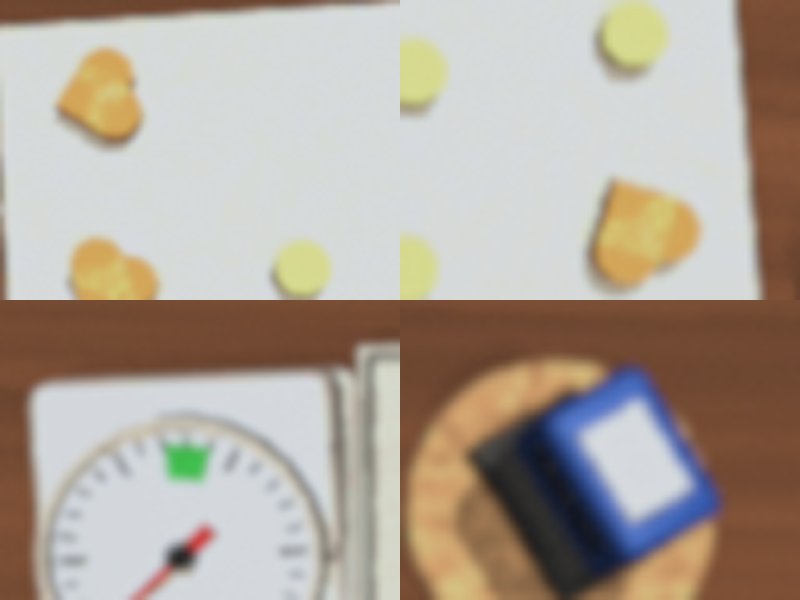

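The fits agree with the crops: heart yaws are about -1.35, -0.55 and 3.7, stamp yaw about 0.57, scale yaw about 0.055. I start with the offcut.

```bash
cat >> h.py <<'E'
SC=np.array([.511,.285]);SY=.055
def tray(x,y): return SC+[x*np.cos(SY)-y*np.sin(SY),x*np.sin(SY)+y*np.cos(SY)]
def yaw_of(xy,z,yaw):
    b=None
    for k in(-2,-1,0,1,2):
        y=yaw+k*np.pi
        if abs(y)>2*np.pi: continue
        q=manip.solve_ik([*xy,z],[np.pi,0,y])
        if q is None: continue
        c=abs(q[6])+.3*np.abs(np.array(q)-manip.read_qpos()).max()
        if b is None or c<b[0]: b=(c,y)
    return b[1]
UP=.20
def pick(xy,z,yaw,w):
    y=yaw_of(xy,z,yaw); 
    manip.command_gripper(min(w+.03,.085))
    manip.move_pose([*xy,UP],[np.pi,0,y])
    manip.move_straight([*xy,z+.04],v=.25)
    s=manip.move_straight([*xy,z],v=.08,f_stop=8)
    manip.command_gripper(max(w-.012,0)); g=manip.read_grip_width()
    manip.move_straight([*xy,UP],v=.2)
    print("pick",np.round(xy,3),"stop",s,"grip",round(g,4),round(manip.read_grip_width(),4),"t",manip.read_time())
    return y
def put(xy,z,yaw,w,exact=False):
    y=yaw if exact else yaw_of(xy,z,yaw)
    manip.move_pose([*xy,UP],[np.pi,0,y]); g=manip.read_grip_width()
    s=manip.move_straight([*xy,z],v=.12,f_stop=6)
    g2=manip.read_grip_width()
    print("put stop",s,np.round(manip.read_ee_pos(),4),"grip",round(g,4),round(g2,4),"yaw",round(y,2))
    manip.command_gripper(w+.012); manip.move_straight([*xy,UP],v=.2)
    return y
def dial(show=None):
    manip.hold(.6); f=grab_frame("top"); x0,y0=60,240
    a=cv2.resize(f["color"][y0:345,x0:150],None,fx=4,fy=4,interpolation=cv2.INTER_CUBIC)
    h=cv2.cvtColor(a,cv2.COLOR_RGB2HSV)
    m=(((h[...,0]<10)|(h[...,0]>170))&(h[...,1]>120)&(h[...,2]>90)).astype(np.uint8)
    H=proj(f,[*tray(0,.172),.07])
    p=(np.argwhere(m)[:,::-1]+.5)/4-.5+[x0,y0]; p=p[np.hypot(*(p-H).T)<30]
    W=np.array([ray(f,q,.07)[:2] for q in p])-tray(0,.172); r=np.hypot(*W.T)
    t=W[r>.7*r.max()].mean(0)
    a_=np.arctan2(t[1],t[0])-SY            # ccw from scale +x
    ang=(np.pi-a_)%(2*np.pi)-np.pi/6       # cw from -x, less 30 deg
    print("dial g",round(np.degrees(ang)%360/1.2,1),"rmax",r.max(),"t",manip.read_time())
    if show: save(f,show,(60,240,250,345),4)
    return f
E
python3 - <<'E'
from h import *
dial()
y=pick((.5308,.2818),.078,.04,.024)
put((.4595,-.2465),.036,0,.024)
f=dial("d1")
for c in("top","scene"):
    g=grab_frame(c)
    for r in landmark_of("offcut",c): print(c,r["score"],ray(g,r["pixel"],.01)[:2])
save(grab_frame("top"),"tub1",(400,225,560,345),4)
E
```

```text
dial g 159.5 rmax 0.014640305991375613 t 2.85
pick [0.531 0.282] stop False grip 0.012 0.0115 t 9.0083
put stop False [ 0.4599 -0.2466  0.0366] grip 0.0119 0.0123 yaw 3.14
dial g 159.5 rmax 0.014640305991375613 t 14.425
top 0.71 [0.53599452 0.29621936]
scene 0.7 [0.47187956 0.28172532]
```

```bash
python3 - <<'E'
from h import *
f=grab_frame("top");g=grab_frame("scene")
def crop(f,x0,y0,x1,y1): return cv2.resize(f["color"][y0:y1,x0:x1,::-1],(400,300),interpolation=cv2.INTER_CUBIC)
cv2.imwrite("pics/c2.png",np.hstack([crop(f,76,246,236,366),crop(g,380,205,520,310)]))
E
```

```text
(no output)
```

View pics/c2.png

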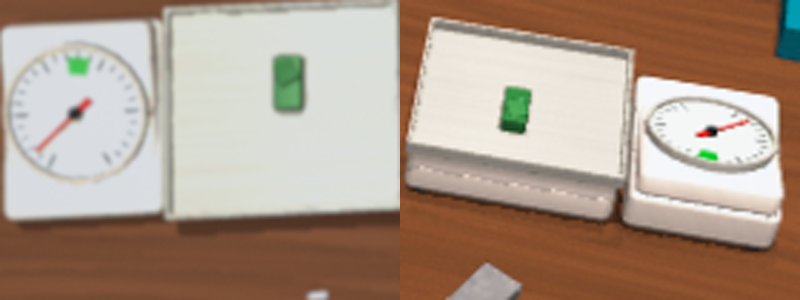

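The offcut is still in the tray at top pixel (191,279), untouched, and the grip closed on nothing. The red pointer tip is at about (91,306). I look at the hand while it is down at the grasp.

```bash
python3 - <<'E'
from h import *
f=grab_frame("top");print(ray(f,(191.2,279.2),.079))
xy=(.5308,.2818);y=yaw_of(xy,.078,.04)
manip.command_gripper(.06);manip.move_pose([*xy,UP],[np.pi,0,y]);manip.move_straight([*xy,.078],v=.15)
print(y,manip.read_ee_pos(),manip.read_eef_rot(),manip.read_grip_width(),manip.read_force())
f=grab_frame("top");g=grab_frame("scene")
print(proj(f,manip.read_ee_pos()),proj(g,manip.read_ee_pos()))
def crop(f,x0,y0,x1,y1): return cv2.resize(f["color"][y0:y1,x0:x1,::-1],(400,300),interpolation=cv2.INTER_CUBIC)
cv2.imwrite("pics/c3.png",np.hstack([crop(f,111,226,271,346),crop(g,380,175,500,265)]))
E
```

```text
[0.5313965  0.28049939 0.079     ]
3.181592653589793 [0.53110928 0.28231061 0.07885942] [ 3.14068366e+00  8.65896661e-04 -3.10168268e+00] 0.059848881391724874 [ 0.31899817 -0.5266623   0.37954866]
[190.33796941 279.23436693] [420.81916019 240.11714994]
```

View pics/c3.png

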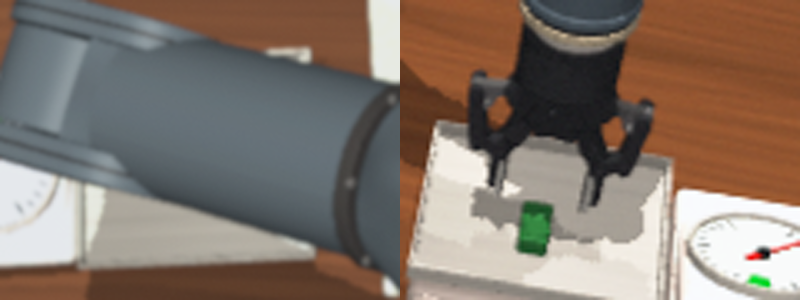

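```bash
python3 - <<'E'
from h import *
manip.command_gripper(.02);print(manip.read_grip_width())
g=grab_frame("scene")
def crop(f,x0,y0,x1,y1): return cv2.resize(f["color"][y0:y1,x0:x1,::-1],(400,300),interpolation=cv2.INTER_CUBIC)
cv2.imwrite("pics/c4.png",crop(g,380,190,460,250))
p=manip.read_ee_pos();[print(z,proj(g,[p[0],p[1],z])) for z in(.064,.079)]
E
```

```text
0.019901243675659517
0.064 [419.83050602 244.07322346]
0.079 [420.66639032 239.98527029]
```

View pics/c4.png

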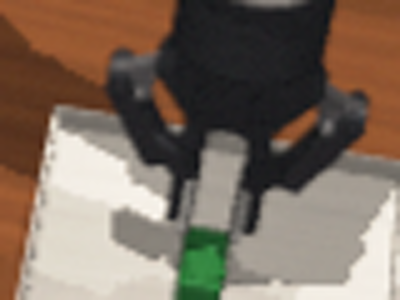

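```bash
python3 - <<'E'
from h import *
manip.command_gripper(.05)
p=manip.read_ee_pos()
s=manip.move_straight([.5308,.2818,.045],v=.03,f_stop=1.5)
print(s,manip.read_ee_pos(),manip.read_force(),manip.read_time())
g=grab_frame("scene")
def crop(f,x0,y0,x1,y1): return cv2.resize(f["color"][y0:y1,x0:x1,::-1],(400,300),interpolation=cv2.INTER_CUBIC)
cv2.imwrite("pics/c5.png",crop(g,380,190,460,250))
E
```

```text
False [0.53089536 0.28192307 0.04521827] [-0.13675598  0.13398967  0.68389513] 20.3417
```

View pics/c5.png

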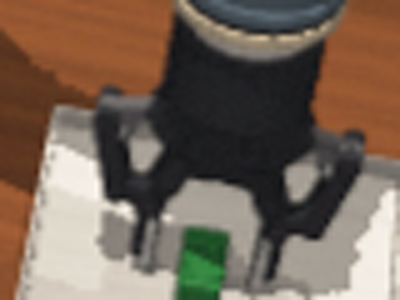

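The tips stand about 30 mm higher than the stated geometry, with no contact even at TCP z=0.045. In the picture they now straddle the offcut at about (421,244). I close here.

```bash
python3 - <<'E'
from h import *
manip.move_straight([.5308,.2818,.050],v=.05)
manip.command_gripper(.012);print(manip.read_grip_width(),manip.read_force(),manip.read_ee_pos())
manip.move_straight([.5308,.2818,UP],v=.1);print(manip.read_grip_width(),manip.read_force())
g=grab_frame("scene")
def crop(f,x0,y0,x1,y1): return cv2.resize(f["color"][y0:y1,x0:x1,::-1],(400,300),interpolation=cv2.INTER_CUBIC)
p=manip.read_ee_pos();[print(dz,proj(g,[p[0],p[1],p[2]+dz])) for dz in(-.014,0,.02)]
cv2.imwrite("pics/c6.png",crop(g,380,160,460,220))
E
```

```text
0.02192757987670948 [-0.66607846  0.00726335 -0.3977894 ] [0.5308147  0.28174482 0.04993421]
0.021993703286689793 [ 0.4337683   0.69869482 -0.7013822 ]
-0.014 [426.86632723 209.25065017]
0 [427.73815844 204.9841367 ]
0.02 [429.00401661 198.78935846]
```

View pics/c6.png

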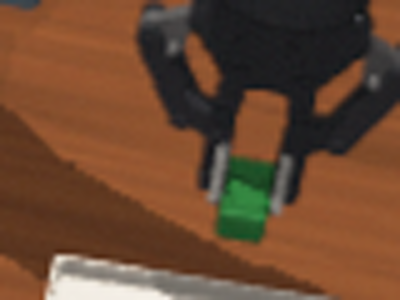

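The offcut is held (22 mm). The images put the tips at about TCP z + 13 mm, so I correct all heights by 27 mm and drop it in the tub.

```bash
python3 - <<'E'
from h import *
put((.4595,-.2465),.008,0,.024)
manip.hold(.3)
for c in("top","scene"):
    g=grab_frame(c)
    for r in landmark_of("offcut",c): print(c,r["score"],ray(g,r["pixel"],.01)[:2])
    if c=="top":
        # dial diagnosis
        H=proj(g,[*tray(0,.172),.07]);print("hub",H)
        a=g["color"][260:325,75:140]; h=cv2.cvtColor(a,cv2.COLOR_RGB2HSV)
        m=((h[...,0]<12)|(h[...,0]>168))&(h[...,1]>60); print((np.argwhere(m)[:,::-1]+[75,260]).tolist())
E
```

```text
put stop False [ 0.4599 -0.2467  0.0085] grip 0.0224 0.022 yaw -6.28
top 0.59 [ 0.46345542 -0.24733829]
hub [106.05844856 291.28376423]
[[75, 260], [75, 263], [75, 264], [75, 265], [75, 266], [75, 267], [75, 268], [75, 269], [75, 270], [75, 271], [75, 272], [75, 273], [75, 274], [75, 275], [76, 275], [75, 276], [76, 276], [75, 277], [76, 277], [75, 278], [76, 278], [75, 279], [76, 279], [75, 280], [76, 280], [75, 281], [76, 281], [75, 282], [76, 282], [75, 283], [76, 283], [75, 284], [76, 284], [108, 284], [109, 284], [110, 284], [75, 285], [76, 285], [107, 285], [108, 285], [109, 285], [110, 285], [75, 286], [76, 286], [107, 286], [108, 286], [109, 286], [110, 286], [75, 287], [76, 287], [106, 287], [107, 287], [108, 287], [109, 287], [75, 288], [76, 288], [106, 288], [107, 288], [108, 288], [109, 288], [75, 289], [76, 289], [106, 289], [107, 289], [108, 289], [75, 290], [107, 290], [75, 291], [75, 292], [76, 292], [75, 293], [76, 293], [105, 293], [75, 294], [104, 294], [105, 294], [75, 295], [76, 295], [103, 295], [104, 295], [75, 296], [76, 296], [103, 296], [104, 296], [75, 297]
[... 302 characters left out ...]
00, 303], [75, 304], [76, 304], [99, 304], [100, 304], [75, 305], [76, 305], [77, 305], [98, 305], [99, 305], [75, 306], [76, 306], [77, 306], [98, 306], [99, 306], [75, 307], [76, 307], [77, 307], [97, 307], [98, 307], [75, 308], [76, 308], [77, 308], [97, 308], [75, 309], [76, 309], [97, 309], [75, 310], [76, 310], [75, 311], [76, 311], [75, 312], [76, 312], [75, 313], [76, 313], [75, 314], [76, 314], [75, 315], [76, 315], [75, 316], [76, 316], [75, 317], [76, 317], [75, 318], [76, 318], [75, 319], [76, 319], [75, 320], [76, 320], [75, 321], [76, 321], [75, 322], [76, 322], [75, 323], [76, 323], [75, 324], [76, 324]]
scene 0.64 [ 0.46056815 -0.24420213]
scene 0.17 [ 0.54444361 -0.0139636 ]
```

```bash
sed -i 's/(h\[...,1\]>120)&(h\[...,2\]>90)/(h[...,1]>70)\&(h[...,2]>70)/; s/<30\]/<23]/' h.py
cat > heart.py <<'E'
import sys
from h import *
def heart(q,ty,g,z=.001):
    xy=q[:2];yp=yaw_of(xy,z,q[2]);T=tray(.032,ty);zt=z+.053-.00004*g
    want=SY+np.pi/2+yp-q[2]
    c=[want+2*np.pi*k for k in(-2,-1,0,1,2)]
    c=[(abs(s[6]),y) for y in c if abs(y)<7 and (s:=manip.solve_ik([*T,zt],[np.pi,0,y])) is not None]
    print("place opts",np.round(c,2)); yt=min(c)[1]
    manip.command_gripper(.072)
    manip.move_pose([*xy,UP-.05],[np.pi,0,yp]);manip.move_straight([*xy,z+.04],v=.25)
    s=manip.move_straight([*xy,z],v=.08,f_stop=8)
    manip.command_gripper(.036);g1=manip.read_grip_width();manip.move_straight([*xy,UP-.05],v=.2)
    print("pick",s,g1,manip.read_grip_width())
    if manip.read_grip_width()<.0375: print("MISSED");return
    put(T,zt,yt,.048,exact=True)
E
python3 - <<'E'
from heart import *
heart((.6324,.0886,-1.345),8,0) if 0 else heart((.6324,.0886,-1.345),.008,0)
dial()
E
```

```text
place opts [[ 2.72 -1.52]
 [ 2.72  4.77]]
pick False 0.045350757217852186 0.045364424348667214
put stop False [0.5429 0.2951 0.0548] grip 0.0455 0.045 yaw -1.52
dial g 34.1 rmax 0.04320024513145132 t 37.7
```

```bash
cat >> heart.py <<'E'
def see(P,q0,zc,lo,hi,r,yaws):
    f=grab_frame("scene");h=hsvmask(f,proj(f,[*q0[:2],zc]),r,lo,hi)
    if h is None: return None,0
    return fit(P,[(f,h)],q0[:2],yaws)
def seeheart(q): return see(heartpts(.012,.036),q,.024,(5,120,90),(25,255,255),25,q[2]+np.arange(-1,2)*.6)
def seepuck(q): return see(disc(.0145,.012,.0145,.032),q,.022,(15,60,100),(38,255,255),22,(0,))
E
python3 - <<'E'
from heart import *
g=34
for q,ty in(((.5385,.0835,-.58),-.046),((.4759,-.1173,3.72),.062)):
    n,i=seeheart(q);print(n,i)
    if i<.88 or np.hypot(n[0]-q[0],n[1]-q[1])>.04: break
    heart(n,ty,g); g+=31; f=dial()
save(grab_frame("top"),"t7",(60,200,420,360),2.2)
E
```

```text
[ 0.5378  0.0834 -0.5234] 0.967
place opts [[ 1.97 -1.52]
 [ 1.97  4.77]]
pick False 0.04543854061088144 0.04537656791856147
put stop False [0.5459 0.2411 0.0534] grip 0.0455 0.0453 yaw -1.52
dial g 61.9 rmax 0.04584514955631125 t 46.55
[ 0.4756 -0.1173  3.7277] 0.933
place opts [[ 1.85 -1.52]
 [ 1.85  4.77]]
pick False 0.04548620513205187 0.045449677906725494
put stop False [0.5399 0.3491 0.0522] grip 0.0451 0.0452 yaw 4.77Traceback (most recent call last):
  File "<stdin>", line 6, in <module>
  File "h.py", line 97, in dial
    W=np.array([ray(f,q,.07)[:2] for q in p])-tray(0,.172); r=np.hypot(*W.T)
      ~~~~~~~~~~~~~~~~~~~~~~~~~~~~~~~~~~~~~~~^~~~~~~~~~~~~
ValueError: operands could not be broadcast together with shapes (0,) (2,)
```

```bash
python3 - <<'E'
from heart import *
manip.move_pose([.5,.03,.2],[np.pi,0,0])
f=dial();save(f,"t7",(60,200,420,360),2.2)
for q in[(.5645,-.1101),(.5452,-.0142),(.4515,.0835),(.4602,-.0127)]: print(seepuck(q))
E
```

```text
dial g 87.6 rmax 0.04668371402325643 t 59.6
(array([ 0.565 , -0.1102,  0.2026]), np.float64(0.968))
(array([ 0.5461, -0.0141,  0.2827]), np.float64(0.918))
(array([ 0.4525,  0.0827, -0.1285]), np.float64(0.863))
(array([ 0.4608, -0.0128,  0.1039]), np.float64(0.938))
```

View pics/t7.png

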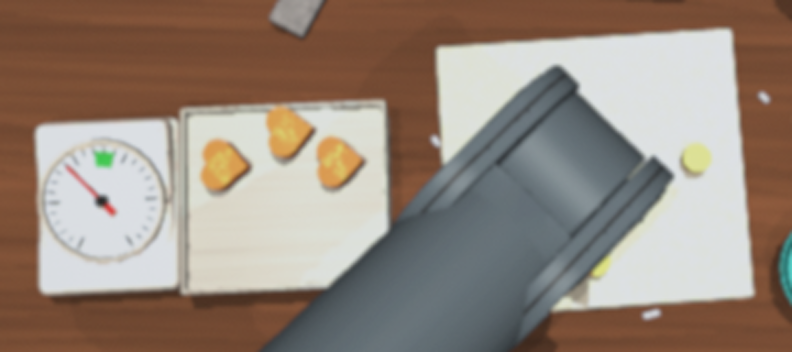

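Pictured: three hearts in the tray at (223,165), (288,130) and (340,160), and the pointer just past 85 g, short of the band. I now add pucks, reading the dial after each.

```bash
python3 - <<'E'
from heart import *
g=88
for q,ty in(((.565,-.1102),-.06),((.5459,-.0142),-.015),((.4605,-.0128),.03)):
    manip.move_pose([.46,-.28,.2],[np.pi,0,0]) if ty>-.05 else None
    n,i=seepuck(q);print(n,i)
    if i<.85: 
        print("lost");break
    pick(n[:2],.002,SY+np.pi/2,.029)
    if manip.read_grip_width()<.0185: print("MISSED");break
    put(tray(-.042,ty),.0555-.00004*g,SY+np.pi/2,.029)
    manip.move_pose([.5,-.05,.2],[np.pi,0,0]); dial(); g+=12
manip.move_pose([.46,-.28,.2],[np.pi,0,0])
save(dial(),"t8",(60,200,420,360),2.2)
E
```

```text
[ 0.5649 -0.1103  0.3581] 0.966
pick [ 0.565 -0.11 ] stop False grip 0.0259 0.0263 t 64.3417
put stop False [0.4728 0.2229 0.0525] grip 0.0262 0.0262 yaw -4.66
dial g 98.7 rmax 0.047176321004259766 t 69.925
[ 0.5454 -0.0149  0.1243] 0.943
pick [ 0.545 -0.015] stop False grip 0.0262 0.0262 t 75.275
put stop False [0.4703 0.2679 0.0521] grip 0.026 0.0264 yaw -4.66
dial g 111.2 rmax 0.04565825740550663 t 80.8333
[ 0.4601 -0.0131  0.2499] 0.959
pick [ 0.46  -0.013] stop False grip 0.0261 0.026 t 86.15
put stop False [0.4678 0.3128 0.0516] grip 0.0258 0.0264 yaw -4.66
dial g 121.6 rmax 0.03233936287509687 t 91.975
dial g 121.5 rmax 0.032733238711747534 t 93.55
```

View pics/t8.png

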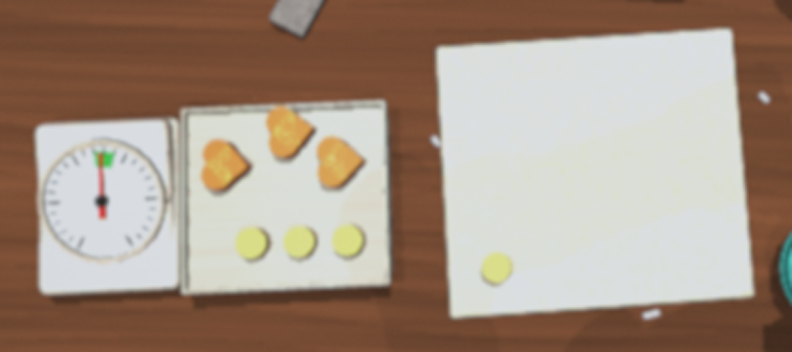

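```bash
python3 - <<'E'
from h import *
f=grab_frame("top");save(f,"d9",(72,255,142,325),8)
x0,y0=80,262
a=cv2.resize(f["color"][y0:320,x0:134],None,fx=4,fy=4,interpolation=cv2.INTER_CUBIC);h=cv2.cvtColor(a,cv2.COLOR_RGB2HSV)
P=lambda m:(np.argwhere(m)[:,::-1]+.5)/4-.5+[x0,y0]
r=P(((h[...,0]<10)|(h[...,0]>170))&(h[...,1]>70)&(h[...,2]>70));gr=P((h[...,0]>45)&(h[...,0]<80)&(h[...,1]>100));k=P(h[...,2]<60)
hub=k[np.hypot(*(k-[106,291]).T)<6].mean(0)
r=r[np.hypot(*(r-hub).T)<23]
print("hub",hub,"red up",r[r[:,1]<288].mean(0),"red dn",r[r[:,1]>293].mean(0),"green",gr.min(0),gr.max(0),gr.mean(0))
vx,vy,*_=cv2.fitLine(r.astype(np.float32),cv2.DIST_L2,0,.01,.01).ravel();print("tilt cw deg",np.degrees(np.arctan2(vx,-vy)))
E
```

```text
hub [105.75880282 291.01232394] red up [105.55674847 282.06595092] red dn [106.03781139 295.90435943] green [103.625 269.375] [110.625 274.875] [108.42177419 271.98870968]
tilt cw deg 177.99635
```

View pics/d9.png

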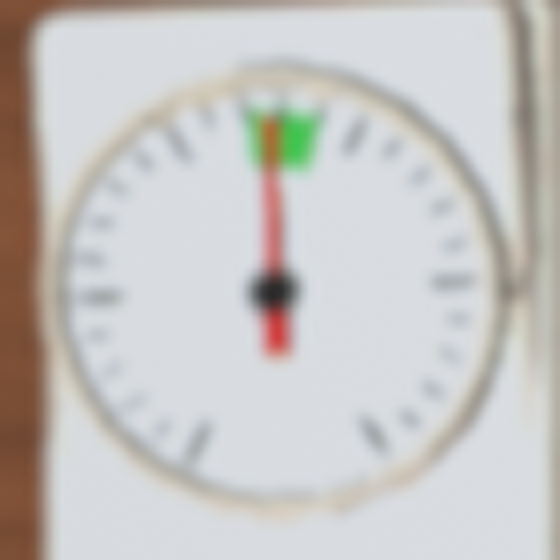

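Crop: the band edges are at (248,115) and (325,112) around hub (272,292), and the pointer tip is at (269,117). That reads about 125 g, well inside the band. Next is the stamp.

```bash
python3 - <<'E'
from h import *
manip.move_pose([.55,-.1,.22],[np.pi,0,0]); manip.command_gripper(.065)
xy=(.6152,-.267)
obs=[]
for c in("top","scene"):
    f=grab_frame(c);h=hsvmask(f,proj(f,[*xy,.09]),35,(105,110,40),(130,255,255))
    if h is not None: obs.append((f,h));print(c,*fit(box(.058,.04,.053,.110),[(f,h)],xy,(.56,)))
zg=.057;ys=.56;C=(.5028,-.4226)
best=None
for a in range(-2,3):
  for b in range(-2,3):
    y1=ys+a*np.pi;y2=-.271+b*np.pi
    q1=manip.solve_ik([*xy,zg],[np.pi,0,y1]);q2=manip.solve_ik([*C,zg],[np.pi,0,y2])
    if abs(y1)>4 or abs(y2)>4 or q1 is None or q2 is None: continue
    k=max(abs(q1[6]),abs(q2[6]))+abs(q1[6]-q2[6]);best=min(best or (9e9,),(k,y1,y2))
print(best);y1,y2=best[1:]
manip.move_pose([*xy,.2],[np.pi,0,y1]);manip.move_straight([*xy,.11],v=.2)
s=manip.move_straight([*xy,zg],v=.06,f_stop=6);print("stop",s,manip.read_ee_pos())
manip.command_gripper(.03);print("grip",manip.read_grip_width(),manip.read_time())
manip.move_straight([*xy,.15],v=.1);print(manip.read_grip_width(),manip.read_force())
manip.move_pose([*C,.15],[np.pi,0,y2]);print(manip.read_grip_width())
manip.move_straight([*C,zg+.015],v=.12)
f=grab_frame("top");g=grab_frame("scene")
def crop(f,p,w):
    x,y=int(p[0]),int(p[1]);return cv2.resize(f["color"][max(y-w*3//4,0):y+w*3//4,x-w:x+w,::-1],(400,300),interpolation=cv2.INTER_CUBIC)
cv2.imwrite("pics/s10.png",np.hstack([crop(f,proj(f,[*C,.03]),60),crop(g,proj(g,[*C,.06]),48)]))
E
```

```text
scene [ 0.6132 -0.2691  0.5159] 0.895
(np.float64(0.9314032662861609), 0.56, -0.271)
stop False [ 0.61538971 -0.26725646  0.05737747]
grip 0.038908882949972336 97.6083
0.03896820176046429 [-0.26506373  0.312303   -2.91306426]
0.03954642735979453
```

View pics/s10.png

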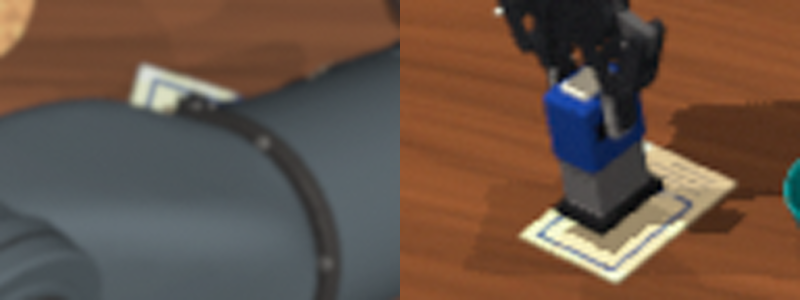

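```bash
python3 - <<'E'
from h import *
g=grab_frame("scene");C=(.5028,-.4226);p=proj(g,[*C,.06]);x,y=int(p[0]),int(p[1]);o=np.array([x-48,max(y-36,0)])
def pr(n,P,q): print(n,[(np.round((proj(g,X)-o)*400/96)+[400,0]).astype(int).tolist() for X in place(P,q)])
pr("foot",box(.066,.046,.020,.0201)[::2],(*C,-.271))
pr("cardbox",box(.088,.07,.0015,.0016)[::2],(*C,-.271))
pr("card",box(.13,.09,.0015,.0016)[::2],(.4883,-.4186,-.271))
E
```

```text
foot [[617, 162], [666, 185], [554, 212], [604, 235]]
cardbox [[618, 168], [692, 203], [535, 234], [610, 270]]
card [[640, 138], [735, 181], [518, 233], [615, 280]]
```

The projected foot and card corners match the picture within about 2 mm. I press.

```bash
python3 - <<'E'
from h import *
C=(.5028,-.4226);zg=.057
manip.move_straight([*C,zg+.004],v=.06)
f0=manip.read_force()[2]
s=manip.move_straight([*C,zg-.03],v=.025,f_stop=16)
print(s,manip.read_ee_pos(),manip.read_force()-np.array([0,0,f0]),manip.read_grip_width());manip.hold(.4)
g=grab_frame("scene")
print(manip.read_ee_pos(),manip.read_force())
p=proj(g,[*C,.06]);x,y=int(p[0]),int(p[1])
cv2.imwrite("pics/s11.png",cv2.resize(g["color"][y-36:y+36,x-48:x+48,::-1],(400,300),interpolation=cv2.INTER_CUBIC))
E
```

```text
True [ 0.50294051 -0.42269831  0.03611007] [-1.44095658  2.11737698  6.79541789] 0.03950304238715657
[ 0.5029377  -0.42270724  0.03608187] [-0.94845224  2.29140437  9.56390816]
```

View pics/s11.png

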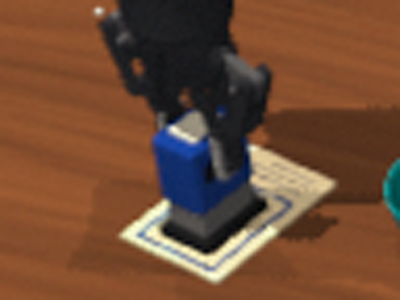

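```bash
python3 - <<'E'
from h import *
C=(.5028,-.4226);zg=.057;B=(.611,-.267)
s=manip.move_straight([*C,.0335],v=.02,f_stop=14);manip.hold(.4)
print(s,manip.read_ee_pos(),manip.read_force())
manip.move_straight([*C,.15],v=.08);print(manip.read_grip_width(),manip.read_force(),manip.read_time())
manip.move_pose([*B,.15],[np.pi,0,.56]);manip.move_straight([*B,zg+.006],v=.1)
s=manip.move_straight([*B,zg-.004],v=.015,f_stop=2.5);print(s,manip.read_ee_pos(),manip.read_force(),manip.read_grip_width())
g=grab_frame("scene");p=proj(g,[*B,.06]);x,y=int(p[0]),int(p[1])
cv2.imwrite("pics/s12.png",cv2.resize(g["color"][y-36:y+36,x-48:x+48,::-1],(400,300),interpolation=cv2.INTER_CUBIC))
E
```

```text
False [ 0.50302209 -0.42275278  0.0358823 ] [-4.37925559  7.71456455 26.87080161]
0.03923242843494135 [ 0.22763777 -0.09599481 -1.48976111] 104.4417
True [ 0.61115274 -0.26697267  0.0563128 ] [ 1.56444714 -0.79346022  3.02008417] 0.03906556645434565
```

View pics/s12.png

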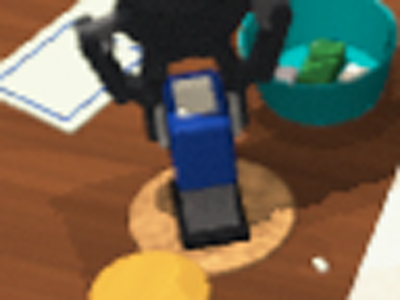

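The stop is confirmed: 27 N with no further travel. The stamp stands upright on the coaster at about (212,215) in the crop, and the offcut is visible in the tub. I release.

```bash
python3 - <<'E'
from h import *
B=(.611,-.267)
manip.command_gripper(.065);manip.move_straight([*B,.2],v=.15);manip.move_pose([.5,-.05,.25],[np.pi,0,0]);manip.hold(.8)
g=grab_frame("scene");f=grab_frame("top")
for c,F in(("scene",g),("top",f)):
    h=hsvmask(F,proj(F,[*B,.09]),35,(105,110,40),(130,255,255))
    if h is not None: print(c,*fit(box(.058,.04,.053,.110),[(F,h)],B,(.56,)))
print(manip.read_time(),manip.read_force())
def crop(f,x0,y0,x1,y1): return cv2.resize(f["color"][y0:y1,x0:x1,::-1],(400,300),interpolation=cv2.INTER_CUBIC)
cv2.imwrite("pics/e.png",np.hstack([crop(g,160,170,288,266),crop(f,66,252,146,312)]))
E
```

```text
scene [ 0.6089 -0.2693  0.5144] 0.904
top [ 0.6118 -0.2635  0.5891] 0.829
110.1333 [0.04817743 0.88344968 0.52675039]
```

View pics/e.png

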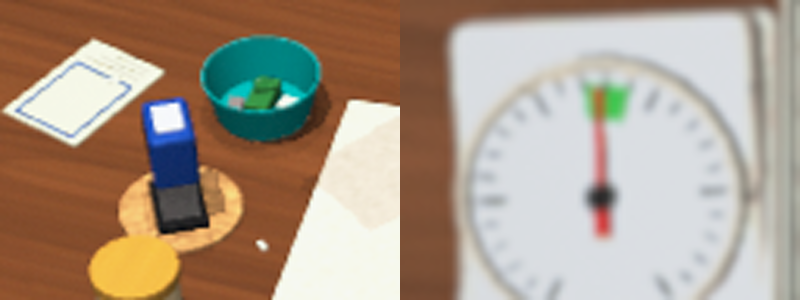

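```bash
python3 -c "
from h import *
manip.finish_job()"
```

```text
the job is handed in; nothing more can be done
```

I finished the job and handed it in at about 110 s on the robot's clock; `finish_job` gives no verdict.

- **Offcut:** It is in the teal tub. The last picture shows it there. My first grasp closed on nothing, because the fingertips stood about 27 mm higher than the stated tool geometry. I corrected the heights from the pictures and had no missed grasps after that.
- **Wax:** I put three hearts and three pucks in the tray. The pointer stands at about 125 g, inside the green band in the last picture. My automatic reading said 121.5 g, but the band hides part of the pointer there, so I went by the pointer against the band edges. One heart lies nearer the tray's rim than where I put it. One puck is left on the board.
- **Stamp:** I pressed it in the blue box, with the foot and card within about 2 mm of the projected outline just before pressing. The cap came to a hard stop after about 17.5 mm, with 27 N and no further travel. No imprint shows on the card in the pictures.
- **Return to the coaster:** The stamp stands upright there with its cap up. The two cameras put it within about 4 mm of the coaster's centre.
- **Mould, jar and brush:** I had no contact with them that I know of, but I did not measure them again at the end.

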